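Switch off the bench dryer and lift out its basket, held level

TASK

The parts in the bench dryer are ready: switch it off by pressing its three round keys fully down and letting them up again, one at a time, the largest first, then the middle-sized, then the smallest, leaving the square key alone. Then take the wire basket by the bar of its handle, lift it at least 5 cm clear of the dryer's top and finish while holding it there, level and still over the well, with its three parts in it. Never tip the basket and do not push the other things on the bench about.

Things in the scene. Friction and masses are not known exactly. Their poses are not given: they have to be found in the camera images.
- dryer: bench dryer, a grey metal box 240 (own x) x 360 (own y) x 100 mm tall, fixed to the bench; origin centre of its underside, z up, x away from the robot at yaw 0. Its open well is on its -y side, its deck with four grey keys in a 2 x 2 pattern (58 mm apart; which key is where changes) is on its +y side
- dryer_rim (a point): centre of the well's opening at the level of the dryer's top face, 100 mm above the bench. The well is 170 (dryer x) x 140 (dryer y) mm and 50 mm deep
- key_large (a joint): travel of the largest round (36 mm dia) key in m: 0 = up, 0.006 = fully down; spring return, starts moving at about 1.5 N, fully down at 5 N
- key_large_top (a point): centre of the flat top face of the largest round (36 mm dia) key, 113 mm above the bench when up (10 mm proud of its black collar, 13 mm of the deck); pressed straight down
- key_medium (a joint): travel of the middle-sized round (25 mm dia) key in m: 0 = up, 0.006 = fully down; spring return, starts moving at about 1.5 N, fully down at 5 N
- key_medium_top (a point): centre of the flat top face of the middle-sized round (25 mm dia) key, 113 mm above the bench when up (10 mm proud of its black collar, 13 mm of the deck); pressed straight down
- key_small (a joint): travel of the smallest round (16 mm dia) key in m: 0 = up, 0.006 = fully down; spring return, starts moving at about 1.5 N, fully down at 5 N
- key_small_top (a point): centre of the flat top face of the smallest round (16 mm dia) key, 113 mm above the bench when up (10 mm proud of its black collar, 13 mm of the deck); pressed straight down
- key_square (a joint): travel of the square (28 x 28 mm) key in m: 0 = up, 0.006 = fully down; spring return, starts moving at about 1.5 N, fully down at 5 N
- key_square_top (a point): centre of the flat top face of the square (28 x 28 mm) key, 113 mm above the bench when up (10 mm proud of its black collar, 13 mm of the deck); pressed straight down
- basket: open steel wire basket 150 (own x) x 110 (own y) x 45 mm tall, 0.28 to 0.49 kg, standing loose on the floor of the well (about 10 to 15 mm play to the well's sides); origin centre of its underside, z up. A rigid handle (two uprights at its own +y and -y sides and a bar across) stands over its middle
- basket_bar (a point): centre of the handle's bar, 115 mm above the basket's underside; the flat bar runs along the basket's y over its middle, 110 mm long, 8 mm thick (along basket x) and 18 mm tall; it stands 65 mm above the dryer's top face at the start
- disc: steel disc 32 mm dia, 14 mm thick, 60 to 130 g, lying loose in the basket; origin centre of its underside
- ring_a: metal ring 26 mm dia, 9 mm high, about 15 g, lying loose in the basket; origin centre of its underside
- ring_b: another such ring lying loose in the basket; origin centre of its underside
- jar: small glass jar with a black lid, 36 mm dia, 36 mm tall, standing on the back of the dryer's key deck; origin centre of its underside
- hammer: hammer 260 mm long with a wooden handle, lying along its own x on the bench left (+y) of the dryer; origin under its middle
- bench_block: bare steel bench block 100 x 100 x 20 mm on the bench in front of the dryer; origin centre of its underside
- rule: steel rule 250 x 25 x 4 mm lying flat on the bench right (-y) of the dryer; origin centre of its underside
- screwdriver: screwdriver 180 mm long lying on the bench behind (+x of) the dryer; origin under its middle
- cup: white cup 72 mm dia, 85 mm tall, on the bench at the right; origin centre of its underside
Things that resemble listed ones, but are neither listed nor needed, are in the scene too. What is shaped like the basket but red or turquoise is not meant.

How it is judged:
On the way, in this order (a step that is already met when the one before it is completed fails the run):
1. largest round key pressed down, the other round keys up (value of joint key_large above 0.0045 m and value of joint each of key_medium, key_small below 0.002 m), for 0.05 s.
2. then the middle-sized round key pressed down, the other round keys up (value of joint key_medium above 0.0045 m and value of joint each of key_large, key_small below 0.002 m), for 0.05 s.
3. then the smallest round key pressed down, the other round keys up (value of joint key_small above 0.0045 m and value of joint each of key_large, key_medium below 0.002 m), for 0.05 s.
4. then the basket held clear above the well, level and still, its parts in it (z of basket in the frame of dryer_rim above 0.045 m and horizontal distance between basket and dryer_rim below 0.05 m and angle between basket's own z axis and vertical below 0.1 rad and linear speed of basket below 0.03 m/s and angular speed of basket below 0.2 rad/s and contact force between the fingers and basket above 1.5 N and contact force between basket and dryer below 0.1 N and x of disc in the frame of basket between -0.075 and 0.075 m and y of disc in the frame of basket between -0.055 and 0.055 m and z of disc in the frame of basket between -0.005 and 0.045 m and x of ring_a in the frame of basket between -0.075 and 0.075 m and y of ring_a in the frame of basket between -0.055 and 0.055 m and z of ring_a in the frame of basket between -0.005 and 0.045 m and x of ring_b in the frame of basket between -0.075 and 0.075 m and y of ring_b in the frame of basket between -0.055 and 0.055 m and z of ring_b in the frame of basket between -0.005 and 0.045 m), for 0.5 s.
At the end, for the whole second after the job is handed in: Finished holding: basket's underside 45 mm or more above the dryer's top, centre within 50 mm of the well's, tilt under 0.10 rad, under 0.03 m/s and 0.2 rad/s, carried by the fingers (over 1.5 N), not touching the dryer, its disc and both rings inside, all four keys up (under 2 mm) (all of step 4 and value of joint each of key_large, key_medium, key_small, key_square below 0.002 m); the arm keeps its last pose, push and grip.
It fails at once if the square key is pressed (over 3 mm) (value of joint key_square above 0.003 m).
It fails at once if two round keys are pressed at once (value of joint each of key_large, key_medium above 0.003 m or value of joint each of key_large, key_small above 0.003 m or value of joint each of key_medium, key_small above 0.003 m).
It fails at once if the basket is tipped more than 0.35 rad (angle between basket's own z axis and vertical above 0.35 rad).
It fails at once if another thing on the bench or dryer is pushed more than 30 mm (distance of any of jar, hammer, bench_block, rule, screwdriver, cup from where it was at the start of the episode above 0.03 m).
It also fails if it takes over 51 s, if anything falls off the work surface, if the arm or the gripper's body presses on something with over 40 N, if the wrist force passes 120 N, or if a joint passes its speed limit or range.

ROBOT

A 6-joint arm with a two-finger parallel gripper is mounted at the origin on the work surface. World frame = base frame: x ahead of the robot, y to its left, z up, the work surface at z = 0. Lengths are in m, angles in rad, forces in N, time in s.
With the tool pointing down it reaches from about 0.35 to 0.975 m from the base axis. Payload 7.1 kg.
Tool frame: the origin (TCP) lies midway between the tips of the shut fingers; the grasp point (between the pads) lies 19 mm behind it; z points along the fingers, y is the line along which they close (so a half turn about z gives the same grasp; the last joint's range is limited). The gripper opens to 88 mm and grips with 3 to 60 N. Pads are 20 mm wide; open, the fingers measure 115 mm over their backs; the gripper's body (75 mm by 178 mm) begins 61 mm behind the grasp point.
Start: joints at [-0.019, 0.423, 1.63, -0, 1.089, -0.019], TCP at [0.625, 0, 0.223] pointing down, gripper open.
Joint ranges: [-3, 3], [-0.9, 2.11], [0.09, 2.58], [-1.31, 4.45], [0.11, 2.69], [-2.54, 2.54]. Speed limits (rad/s): [2.39, 2.39, 3.01, 3.14, 3.14, 3.14].

INTERFACE

Orientations are given as a unit quaternion [x, y, z, w].
In Python, from workcell import monitor, capture, camera_model, order, outline_of gives the robot as it stands.
- The arm moves only by the tool play_rows, never from a script. Its arguments are lists of equal length, an entry for each row: "travel": the shift along the world's x, y, z in m, a list of three; "twist": the turn about the world's z in degrees. In form: {"travel": [[x, y, z], ...], "twist": [twist, ...]}. A call has 1 to 12 rows; each row shifts and turns the commanded pose from where the row before left it; what a row does not reach is not made up. A row lasts 1/12 s, in which the tool goes at most 41.7 mm and 7.16 degrees, less where a joint would pass 70% of its speed; a pose out of reach is approached as far as the arm can. A call is refused whole if a number of a shift passes 0.0417 or a number of a turn 7.16, either way. A call with a gripper value outside its range is refused whole. "hand" is the finger opening in m, from 0 to 0.0878, set as the call begins (left out, the last holds). The fingers move at their own pace and stop on an object; "newtons" is the grip in N (left out, the last holds). Time passes only in rows, so rows that do not move let the fingers close. It gives the time, the measured TCP pose, the force, the opening and the grip force at its end, in the units of the state.
- monitor.sense(): the state, without advancing time (a new reading comes with each control period).
- capture(name): name is "scene" or "side" or "wrist"; returns the picture (400x640x3 uint8, red, green, blue); there is no depth.
- camera_model(name): a dict with "camera_matrix" (3x3 intrinsics, pixels), "k1" (the pictures are not rectified: a ray, as slopes to the right and down, at radius r is drawn at 1 + k1 r^2 times it, then the intrinsics apply), "R" (3x3) and "t" (3): a world point X has camera coordinates R X + t. Camera axes: x right, y down, z forward; pixel columns grow to the right and rows downward; lengths in m; the calibration is good to about 2 mm. A picture is of the moment at which its call begins: read the wrist's pose just before it. camera_model takes no time and is no camera call; for the wrist camera it gives the pose at the moment of the call.
- order.sign_off(): hands the job in; it is judged then, once.
Trained networks look in the newest picture that a camera, given by its name, has taken for a name from the list of things; names that differ only in an ending like _2 or _b are one class to them, and where a whole thing is asked for, a point or a joint stands for the part that bears it (a point fixed in the world has none). Each returns a list of dicts, best first, with "p" (0 to 1); they miss things now and then, are a little off and sometimes report something else, mostly with a low value. They report only what shows in the picture. A call takes as long as a camera call. They do not tell look-alikes from the thing itself.
- outline_of(camera, label): "region" (400x640 bool, what is visible of it) and "bbox" ([left, top, width, height] in pixels, round what is visible of it).
The state is a dict: "time_s": time; "q": joint angles; "joint_vel": joint speeds; "joint_torque": joint torques, N m; "ee_pos": TCP position; "tcp_rot": TCP orientation; "ft_force": force on the tool from outside, world axes, zero at the start; "moment": the same for the moment, N m; "opening": finger opening in m; "grip_force": force on a finger pad.
Only numpy, scipy, OpenCV 4.12 (cv2) and the standard library are available. Lean on these libraries where they do the work, as an engineer would, in place of code of your own. Each camera call takes 0.05 s, during which the arm holds its last target. There are 200 camera calls.

## Working session

There is one attempt and no reset: what is moved stays moved. The work goes in short steps, Python scripts to look and compute and a tool call to move; the robot and the scene stay as the last step left them, time stands still between calls to the robot, and variables do not carry over. Pictures are saved under pics/ and viewed, at most 10 in all, crops included, and the job is handed in when it is done.

Besides the shell and the picture viewer there is one more tool, called after "Call:" as name(argument=value, ...), one argument or row to a line, values as JSON. play_rows: Moves the arm, as the interface text tells. Its arguments: {"type":"object","properties":{"travel":{"type":"array"},"twist":{"type":"array"},"hand":{"type":"number"},"newtons":{"type":"number"}},"required":["travel","twist"]}

```bash
mkdir -p pics
cat > h.py <<'E'
import numpy as np, cv2
from workcell import monitor, capture, camera_model, order, outline_of
def ray(cm,uv):
    K=np.array(cm["camera_matrix"]);d=(np.linalg.inv(K)@[uv[0],uv[1],1])[:2]
    s=d.copy()
    for _ in range(20): s=d/(1+cm["k1"]*(s@s))
    R=np.array(cm["R"]);t=np.array(cm["t"])
    return -R.T@t, R.T@np.array([s[0],s[1],1])
def atz(cm,uv,z):
    o,v=ray(cm,uv); return o+v*(z-o[2])/v[2]
def proj(cm,X):
    c=np.array(cm["R"])@X+np.array(cm["t"]);s=c[:2]/c[2];s=s*(1+cm["k1"]*(s@s))
    return (np.array(cm["camera_matrix"])@[s[0],s[1],1])[:2]
def cen(r):
    m=r["region"];ys,xs=np.nonzero(m);return np.array([xs.mean(),ys.mean()])
E
python3 - <<'E'
from h import *
a=[]
for c in ["scene","side","wrist"]:
    im=capture(c);cv2.imwrite(f"pics/{c}0.png",im[:,:,::-1])
    cm=camera_model(c)
    print(c,-np.array(cm["R"]).T@np.array(cm["t"]),cm["k1"])
    for n,z in [("key_large",.113),("key_medium",.113),("key_small",.113),("key_square",.113),("key_large_top",.113),("basket",.1),("basket_bar",.165),("dryer",.1)]:
        for r in outline_of(c,n)[:5]:
            u=cen(r);print(n,round(r["p"],2),r["bbox"],r["region"].sum(),u.round(1),atz(cm,u,z).round(4))
E
```

```text
scene [1.19412485 0.3544158  0.78033037] 0.0042208447900531874
key_large 0.7 [357.5, 220.4, 13.4, 15.5] 155 [365.1 228. ] [0.5728 0.0957 0.113 ]
key_large 0.24 [417.8, 228.8, 42.2, 88.7] 1256 [441.3 283.1] [0.6365 0.3047 0.113 ]
key_medium 0.39 [364.9, 207.0, 13.3, 8.9] 60 [370.4 212.7] [0.5171 0.0827 0.113 ]
key_square 0.63 [385.8, 210.7, 15.5, 13.3] 114 [393.1 217.8] [0.5047 0.1393 0.113 ]
key_large_top 0.45 [359.8, 222.2, 11.6, 16.5] 157 [365.3 228. ] [0.5728 0.096  0.113 ]
basket 0.97 [283.3, 189.7, 56.8, 58.4] 1866 [310.4 219. ] [ 0.6034 -0.0423  0.1   ]
basket 0.64 [177.1, 171.1, 63.6, 59.6] 1823 [210.6 205.3] [ 0.6955 -0.2964  0.1   ]
basket 0.58 [278.9, 136.5, 36.2, 41.4] 487 [288.5 154.3] [ 0.3938 -0.2571  0.1   ]
basket_bar 0.77 [180.3, 169.6, 61.2, 59.8] 1767 [209.8 205. ] [ 0.7434 -0.2366  0.165 ]
basket_bar 0.69 [278.9, 189.6, 59.8, 54.5] 1679 [311.  218.7] [ 0.6584 -0.0038  0.165 ]
basket_bar 0.68 [256.3, 183.4, 164.7, 121.6] 10472 [344.4 245.9] [0.6921 0.1022 0.165 ]
basket_bar 0.55 [278.8, 133.2, 36.5, 44.4] 509 [288.9 154.3] [ 0.4698 -0.1976  0.165 ]
dryer 0.61 [253.
[... 1525 characters left out ...]
0.113 ]
key_square 0.77 [162.5, 21.8, 40.8, 43.7] 1187 [180.2  46.2] [0.5016 0.1334 0.113 ]
key_large_top 0.63 [237.3, 72.9, 43.1, 40.2] 1238 [258.1  94.6] [0.5698 0.091  0.113 ]
key_large_top 0.51 [302.1, 226.2, 20.0, 19.5] 251 [312.4 234.1] [ 0.6186 -0.0448  0.113 ]
key_large_top 0.5 [108.3, 170.2, 70.3, 70.0] 3349 [144.1 205.8] [ 0.4476 -0.0149  0.113 ]
basket 0.62 [209.0, 163.6, 158.2, 160.7] 10326 [295.8 222.2] [ 0.6007 -0.0367  0.1   ]
basket_bar 0.56 [209.3, 160.4, 154.8, 162.8] 10453 [295.3 222.4] [ 0.606  -0.0133  0.165 ]
basket_bar 0.46 [231.4, 20.6, 18.4, 21.0] 265 [241.   29.2] [0.5701 0.131  0.165 ]
dryer 0.95 [100.9, 1.7, 304.6, 327.7] 46619 [264.4 119.8] [0.5722 0.0686 0.1   ]
```

View pics/wrist0.png

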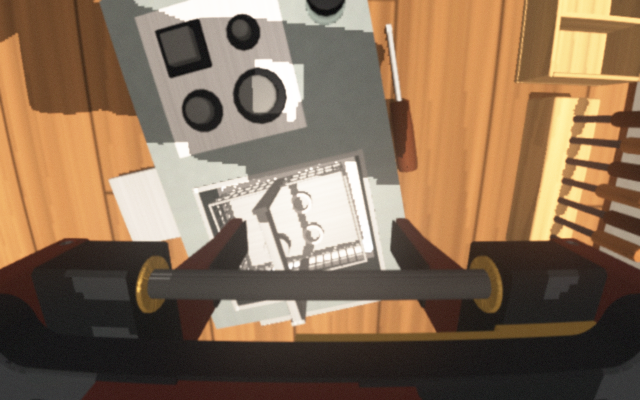

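View pics/scene0.png

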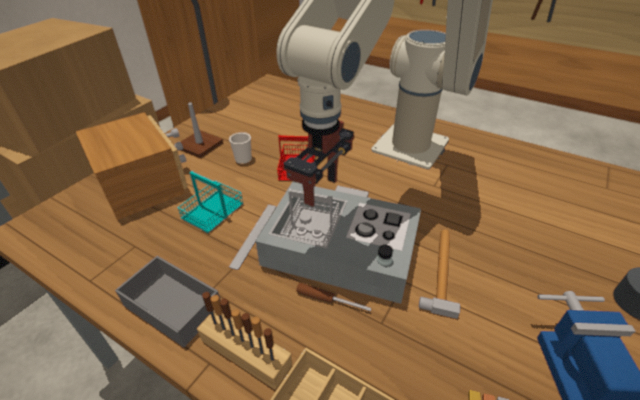

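The wrist picture shows the large key (258,95), medium (200,110), small (242,30) and square (183,47). The wire basket's bar runs from about (265,212) to (298,320), and the dryer is yawed about +13°. The scene view agrees and shows the jar at the back of the deck.

Call:
play_rows(
  travel=[
    [-0.02,0.01,0.01],
    [-0.02,0.01,0.01],
    [-0.02,0.01,0.01],
    [0,0,0],
    [0,0,0],
    [0,0,0],
    [0,0,0],
  ],
  twist=[4.5,4.5,4,0,0,0,0],
  hand=0,
  newtons=20,
)

```text
time_s: 1.93
ee_pos: [0.5656, 0.0297, 0.2523]
tcp_rot: [0.623, 0.782, -0.0, 0.0]
ft_force: [-0.2, -0.2, 0.1]
opening: 0.0446
grip_force: 0.0
```

Run:
```python
from h import *
s=monitor.sense();print(s["time_s"],s["ee_pos"],s["tcp_rot"],s["opening"],s["ft_force"])
cm=camera_model("wrist");im=capture("wrist");cv2.imwrite("pics/wrist1.png",im[:,:,::-1])
R=np.array(cm["R"]);print(-R.T@np.array(cm["t"]),R.round(3))
P={}
for n,z in [("key_large",.113),("key_medium",.113),("key_small",.113),("key_square",.113)]:
    for r in outline_of("wrist",n)[:2]:
        u=cen(r);print(n,round(r["p"],2),r["bbox"],r["region"].sum(),u.round(1),atz(cm,u,z).round(4))
```

```text
1.9333 [0.56561102 0.02971502 0.2523239 ] [ 6.22959305e-01  7.82254244e-01 -3.72796155e-05  2.92971541e-05] 0.04458731834229659 [-0.21364566 -0.1719786   0.14320111]
[0.55091725 0.09417347 0.41472977] [[ 0.975  0.224 -0.   ]
 [ 0.217 -0.945  0.246]
 [ 0.055 -0.24  -0.969]]
key_small 0.56 [324.0, 62.9, 21.6, 18.1] 235 [335.   70.6] [0.5553 0.1467 0.113 ]
key_small 0.23 [331.4, 212.1, 15.3, 22.4] 87 [338.3 224.4] [ 0.5971 -0.0096  0.113 ]
key_square 0.95 [265.5, 53.0, 29.5, 32.9] 903 [277.8  71.1] [0.5    0.1336 0.113 ]
key_square 0.51 [262.1, 195.9, 125.6, 133.8] 6341 [323.6 232.9] [ 0.5833 -0.0232  0.113 ]
```

View pics/wrist1.png

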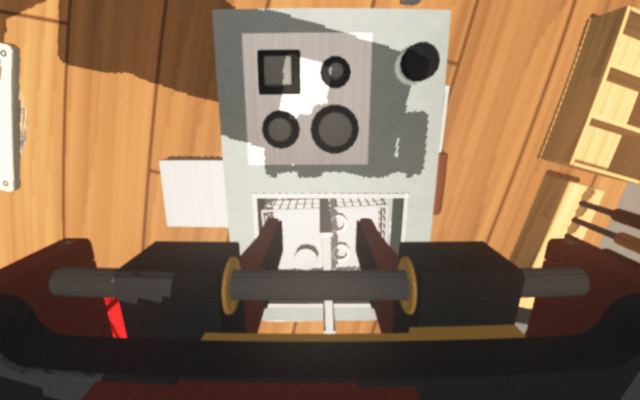

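The tool is now aligned with the dryer. The square key is at (279,71), small (335,71), medium (281,129), large (335,129), the jar at (418,62), and the bar runs along column ~330.

Run:
```python
from h import *
cm=camera_model("wrist")
im=cv2.imread("pics/wrist1.png");g=cv2.medianBlur(cv2.cvtColor(im,cv2.COLOR_BGR2GRAY),3)
up=cv2.resize(im[40:170,235:375],None,fx=5,fy=4.6);cv2.imwrite("pics/crop1.png",cv2.resize(im[40:170,235:375],None,fx=4.5,fy=4.5,interpolation=cv2.INTER_CUBIC))
for n,u in dict(sq=(278,71),sm=(335,70.5),md=(281,129),lg=(335,129),bar1=(327,190),bar2=(329,333)).items():
    print(n,atz(cm,u,.113)[:2].round(4),atz(cm,u,.174)[:2].round(4))
for u in [(214,10),(450,10),(237,320)]: print("corner",atz(cm,u,.1).round(4))
for u in [(253,194),(408,194)]: print("well",atz(cm,u,.1).round(4))
```

```text
sq [0.4995 0.1338] [0.5098 0.1258]
sm [0.5546 0.1468] [0.5538 0.1362]
md [0.5136 0.0789] [0.5211 0.082 ]
lg [0.5681 0.0914] [0.5646 0.092 ]
bar1 [0.575  0.0264] [0.5701 0.0401]
bar2 [ 0.6205 -0.1537] [ 0.6064 -0.1035]
corner [0.4227 0.1789 0.1   ]
corner [0.654  0.2328 0.1   ]
corner [ 0.5021 -0.1723  0.1   ]
well [ 4.948e-01 -1.000e-04  1.000e-01]
well [0.6675 0.0397 0.1   ]
```

View pics/crop1.png

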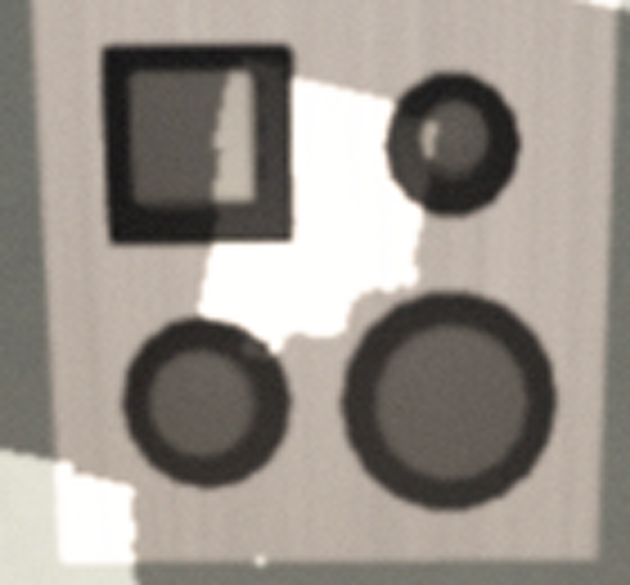

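Call:
play_rows(
  travel=[
    [0.003,0.03,-0.01],
    [0,0.031,-0.02],
    [0,0,-0.03],
    [0,0,-0.03],
    [0,0,-0.03],
    [0,0,-0.012],
    [0,0,0],
  ],
  twist=[0,0,0,0,0,0,0],
)

```text
time_s: 2.77
ee_pos: [0.5659, 0.0907, 0.1176]
tcp_rot: [0.623, 0.783, -0.002, -0.002]
ft_force: [-0.2, 0.0, 0.3]
opening: 0.0004
grip_force: 0.0
```

Call:
play_rows(
  travel=[
    [0,0,-0.004],
    [0,0,-0.004],
    [0,0,-0.003],
    [0,0,-0.002],
    [0,0,0],
    [0,0,0],
  ],
  twist=[0,0,0,0,0,0],
)

```text
time_s: 3.27
ee_pos: [0.5694, 0.0911, 0.1089]
tcp_rot: [0.623, 0.783, 0.001, 0.001]
ft_force: [2.5, 0.2, 4.8]
opening: 0.0004
grip_force: 2.0
```

Call:
play_rows(
  travel=[
    [0,0,-0.0015],
    [0,0,-0.0015],
    [0,0,0],
    [0,0,0],
  ],
  twist=[0,0,0,0],
)

```text
time_s: 3.6
ee_pos: [0.5695, 0.0911, 0.1071]
tcp_rot: [0.623, 0.783, 0.001, 0.001]
ft_force: [-1.8, -1.7, 19.9]
opening: 0.0006
grip_force: 9.9
```

Call:
play_rows(
  travel=[
    [0,0,0.01],
    [0,0,0.01],
    [0,0,0.005],
    [-0.014,-0.003,0],
    [-0.014,-0.003,0],
    [-0.014,-0.003,0],
    [-0.013,-0.0035,0],
    [0,0,0],
    [0,0,0],
    [0,0,-0.006],
  ],
  twist=[0,0,0,0,0,0,0,0,0,0],
)

```text
time_s: 4.43
ee_pos: [0.5145, 0.0788, 0.1245]
tcp_rot: [0.623, 0.783, 0.001, 0.001]
ft_force: [0.5, -0.2, 0.5]
opening: 0.0004
grip_force: 0.0
```

Call:
play_rows(
  travel=[
    [0,0,-0.006],
    [0,0,-0.005],
    [0,0,-0.004],
    [0,0,-0.003],
    [0,0,0],
    [0,0,0],
  ],
  twist=[0,0,0,0,0,0],
)

```text
time_s: 4.93
ee_pos: [0.5137, 0.0787, 0.107]
tcp_rot: [0.623, 0.783, 0.0, 0.0]
ft_force: [-5.2, -0.2, 19.9]
opening: 0.0004
grip_force: 10.2
```

Call:
play_rows(
  travel=[
    [0,0,0.01],
    [0,0,0.01],
    [0,0,0.006],
    [0.011,0.017,0],
    [0.011,0.017,0],
    [0.011,0.017,0],
    [0.0105,0.017,0],
    [0,0,0],
    [0,0,0],
    [0,0,-0.006],
  ],
  twist=[0,0,0,0,0,0,0,0,0,0],
)

```text
time_s: 5.77
ee_pos: [0.5563, 0.1462, 0.126]
tcp_rot: [0.622, 0.783, 0.0, 0.0]
ft_force: [-0.6, 0.3, 0.9]
opening: 0.0004
grip_force: 0.0
```

Call:
play_rows(
  travel=[
    [0,0,-0.007],
    [0,0,-0.005],
    [0,0,-0.004],
    [0,0,-0.003],
    [0,0,0],
    [0,0,0],
  ],
  twist=[0,0,0,0,0,0],
)

```text
time_s: 6.27
ee_pos: [0.5556, 0.1457, 0.1072]
tcp_rot: [0.623, 0.783, -0.001, -0.0]
ft_force: [-4.3, -3.2, 11.3]
opening: 0.0005
grip_force: 5.9
```

Call:
play_rows(
  travel=[
    [0,0,0.01],
    [0,0,0.03],
    [0,0,0.04],
    [0,0,0.04],
    [0.005,-0.03,0.04],
    [0.01,-0.035,0.03],
    [0.01,-0.035,0],
    [0.01,-0.035,0],
    [0.01,-0.035,0],
    [0.01,-0.035,0],
    [0.01,-0.03,0],
    [0,-0.03,0],
  ],
  twist=[0,0,0,0,0,0,0,0,0,0,0,0],
  hand=0.06,
)

```text
time_s: 7.27
ee_pos: [0.6206, -0.1114, 0.2863]
tcp_rot: [0.623, 0.782, 0.0, 0.0]
ft_force: [0.7, -0.3, 0.2]
opening: 0.0599
grip_force: 0.0
```

Call:
play_rows(
  travel=[
    [0,0,0],
    [0,0,0],
    [0,0,0],
  ],
  twist=[0,0,0],
)

```text
time_s: 7.52
ee_pos: [0.6191, -0.1089, 0.2861]
tcp_rot: [0.623, 0.782, 0.0, -0.0]
ft_force: [-0.3, -0.5, 0.2]
opening: 0.0597
grip_force: 0.0
```

Run:
```python
from h import *
s=monitor.sense();print(s["time_s"],s["ee_pos"],s["opening"],s["ft_force"])
cm=camera_model("wrist");im=capture("wrist");cv2.imwrite("pics/wrist2.png",im[:,:,::-1])
```

```text
7.5167 [ 0.61914401 -0.10893577  0.28613688] 0.05973104088513526 [-0.25718099 -0.53233612  0.20255313]
```

View pics/wrist2.png

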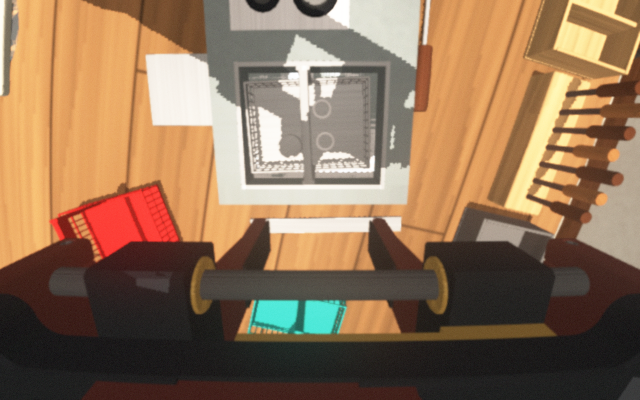

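The well spans about (238,62) to (390,188). The bar is a near-vertical strip from about (305,65) to (307,185), with the rings at (322,108) and (325,142) and the disc at (290,145).

Run:
```python
import cv2
im=cv2.imread("pics/wrist2.png");cv2.imwrite("pics/crop2.png",cv2.resize(im[55:195,230:400],None,fx=4,fy=4,interpolation=cv2.INTER_CUBIC))
```

```text
(no output)
```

View pics/crop2.png

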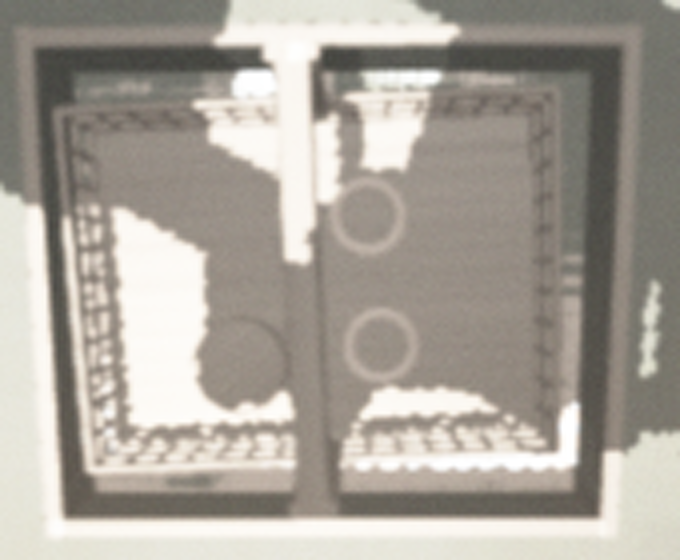

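The bar's top face runs in the crop from (293,45) to (316,515), i.e. full-image (303,66) to (309,184), inside the well frame. The disc and both rings are in the basket.

Run:
```python
from h import *
cm=camera_model("wrist")
f=lambda x,y,z:atz(cm,(230+(x-1.5)/4,55+(y-1.5)/4),z)[:2]
a=f(293,45,.174);b=f(316,515,.174)
print("bar",a,b,np.linalg.norm(a-b),(a+b)/2,"twist of -y dir:",np.degrees(np.arctan2((b-a)[0],-(b-a)[1])))
w=[f(x,y,.1) for x,y in [(36,48),(622,48),(598,520),(65,520)]]
W=np.mean(w,0);print("well",W,np.linalg.norm(w[0]-w[1]),np.linalg.norm(w[1]-w[2]),np.degrees(np.arctan2(*(w[1]-w[0])[::-1])))
k=[f(x,y,.095) for x,y in [(55,105),(560,90),(578,468),(88,470)]]
print("basket",np.mean(k,0),np.degrees(np.arctan2(*(k[1]-k[0])[::-1])),np.linalg.norm(k[0]-k[1]))
s=monitor.sense();q=s["tcp_rot"];print(s["ee_pos"])
from scipy.spatial.transform import Rotation as Ro
print(Ro.from_quat(q).as_matrix().round(3), np.degrees(np.arctan2(*Ro.from_quat(q).as_matrix()[:2,1][::-1])))
```

```text
bar [0.57907257 0.00134226] [ 0.60769159 -0.10319338] 0.10838242245344079 [ 0.59338208 -0.05092556] twist of -y dir: 15.310862999708357
well [ 0.59790847 -0.05203243] 0.16821819758821105 0.13858169490888003 12.957813313631943
basket [ 0.59463934 -0.05155181] 14.53894544405075 0.14826549661279237
[ 0.61921478 -0.10837969  0.28624991]
[[-0.225  0.974 -0.   ]
 [ 0.974  0.225  0.   ]
 [ 0.001 -0.    -1.   ]] 13.02332760661169
```

Call:
play_rows(
  travel=[
    [-0.009,0.019,0],
    [-0.009,0.019,-0.01],
    [-0.0075,0.0195,-0.02],
    [0,0,-0.03],
    [0,0,-0.02],
    [0,0,0],
    [0,0,0],
    [0,0,0],
  ],
  twist=[1,1,0,0,0,0,0,0],
)

```text
time_s: 8.23
ee_pos: [0.5948, -0.0512, 0.2077]
tcp_rot: [0.608, 0.794, 0.0, 0.001]
ft_force: [0.3, -0.7, 0.2]
opening: 0.0602
grip_force: 0.0
```

Call:
play_rows(
  travel=[
    [-0.001,0,-0.02],
    [0,0,-0.02],
    [0,0,-0.02],
    [0,0,0],
    [0,0,0],
    [0,0,0],
  ],
  twist=[0,0,0,0,0,0],
)

```text
time_s: 8.73
ee_pos: [0.5943, -0.0519, 0.1483]
tcp_rot: [0.609, 0.793, 0.001, 0.001]
ft_force: [-0.3, 0.3, -0.5]
opening: 0.06
grip_force: 0.0
```

Call:
play_rows(
  travel=[
    [0,0,0],
    [0,0,0],
    [0,0,0],
    [0,0,0],
    [0,0,0],
    [0,0,0],
    [0,0,0],
    [0,0,0],
    [0,0,0],
    [0,0,0],
    [0,0,0],
    [0,0,0],
  ],
  twist=[0,0,0,0,0,0,0,0,0,0,0,0],
  hand=0,
  newtons=35,
)

```text
time_s: 9.73
ee_pos: [0.5929, -0.0518, 0.1463]
tcp_rot: [0.609, 0.793, -0.0, -0.0]
ft_force: [-0.4, -0.7, 0.4]
opening: 0.0079
grip_force: 35.0
```

Call:
play_rows(
  travel=[
    [0,0,0.002],
    [0,0,0.004],
    [0,0,0.005],
    [0,0,0.006],
    [0,0,0.007],
    [0,0,0.007],
    [0,0,0.007],
    [0,0,0.007],
    [0,0,0.007],
    [0,0,0.007],
    [0,0,0.007],
    [0,0,0.007],
  ],
  twist=[0,0,0,0,0,0,0,0,0,0,0,0],
)

```text
time_s: 10.73
ee_pos: [0.5929, -0.0518, 0.2201]
tcp_rot: [0.609, 0.793, -0.0, 0.0]
ft_force: [-0.1, 0.7, -4.9]
opening: 0.0076
grip_force: 35.0
```

Call:
play_rows(
  travel=[
    [0,0,0.007],
    [0,0,0.007],
    [0,0,0.007],
    [0,0,0.006],
    [0,0,0.006],
    [0,0,0.004],
    [0,0,0.003],
    [0,0,0.002],
    [0,0,0],
    [0,0,0],
    [0,0,0],
    [0,0,0],
  ],
  twist=[0,0,0,0,0,0,0,0,0,0,0,0],
)

```text
time_s: 11.73
ee_pos: [0.5928, -0.0517, 0.2609]
tcp_rot: [0.609, 0.793, -0.0, -0.0]
ft_force: [0.2, -0.4, -5.1]
opening: 0.008
grip_force: 35.0
```

Call:
play_rows(
  travel=[
    [0.002,0,0],
    [0,0,0],
    [0,0,0],
    [0,0,0],
    [0,0,0],
    [0,0,0],
    [0,0,0],
    [0,0,0],
    [0,0,0],
    [0,0,0],
    [0,0,0],
    [0,0,0],
  ],
  twist=[0,0,0,0,0,0,0,0,0,0,0,0],
)

```text
time_s: 12.73
ee_pos: [0.595, -0.0518, 0.2613]
tcp_rot: [0.609, 0.793, -0.0, -0.0]
ft_force: [0.4, -0.6, -5.1]
opening: 0.0079
grip_force: 35.0
```

Run:
```python
from h import *
s=monitor.sense();print(s["time_s"],s["ee_pos"],s["opening"],s["grip_force"],s["ft_force"],s["moment"])
im=np.vstack([capture("wrist")[100:340,160:480],capture("side")[80:280,200:520]]);cv2.imwrite("pics/end.png",cv2.resize(im,None,fx=1.35,fy=1.35)[:,:,::-1])
```

```text
12.7333 [ 0.59495035 -0.05176868  0.26134211] 0.007936745374029042 34.99800503253937 [ 0.36460444 -0.60133806 -5.08448561] [ 0.03813027 -0.04612301  0.02531004]
```

View pics/end.png

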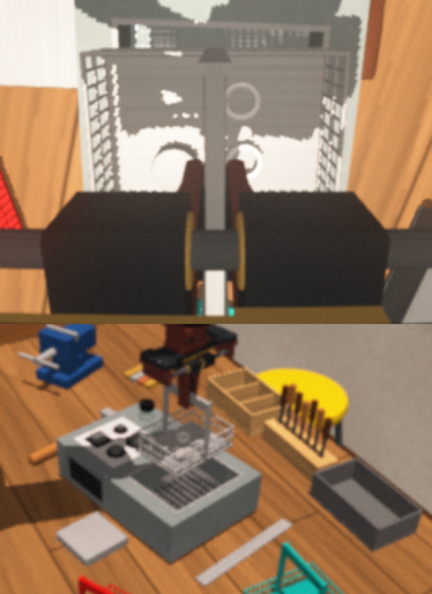

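The basket hangs level above the well, with the disc (175,155) and the rings (242,100) and (243,155) inside it. Everything else on the bench is where it was.

```bash
python3 -c "
from workcell import order
print(order.sign_off())"
```

```text
the job is handed in; nothing more can be done
None
```

I pressed the large, medium and small keys in that order, each fully down and up again. The basket is held level and still about 65 mm above the dryer's top, with all three parts in it, and the job is handed in; no verdict came back.

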